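Seat the slicing disc on the vegetable slicer

TASK

The slicing disc of the vegetable slicer sits loosely on its spindle, turned out of place. With a fingertip against its rib, turn the disc until the notch in its rim stands over the metal pin on the slicer's deck, then press down on the hub until the disc is fully home on the pin; take the hand away. Do not lift the disc or tip it over, and leave the bowl, mug, onion and knife where they are.

Things in the scene. Friction and masses are not known exactly. Their poses are not given: they have to be found in the camera images.
- slicer: Round motor base of a vegetable slicer, 210 mm across, aluminium with a black deck 80 mm above the table; fixed. Origin on its axis at the table top, z up, +x towards the pin. On the axis stands a vertical steel spindle 18 mm across, with a black rubber collar 76 mm across and a seat ring 100 mm across, 4 mm high, round it. The black dial low on its -x side has no part in the job.
- pin (a point): The metal pin on the deck: a round-topped radial bar 10 mm wide, from 61 to 97 mm from the axis, its top 13 mm above the deck; its outer 22 mm stays visible beyond the disc's rim. This point is on the bar's centre line 67 mm from the axis, 4 mm above the deck; it is where the notch point lies when the disc is seated. Axes as the slicer's.
- disc: White slicing disc, loose, about 0.22 kg: plate 150 mm across, 6 mm thick, with a round hub, one upright rib and two flat blades 1 mm high. Origin on its axis at the plate's underside, z up, +x towards the notch, the rib on -x. Starts level, underside 14 mm above the deck and 1 mm clear of the pin, notch 50 to 180 degrees from the pin either way. 1 to 2 N on the rib turns it; it stops with the push.
- collar (a joint): Rubber collar under the disc, stiff on the spindle; metres slid down, 0 at the start, 0.010 with the disc home. It holds the disc up by itself, slides down under 5 to 6 N on the hub and does not spring back. Unless the disc's notch is over the pin, the pin stops the disc. Fully home, the disc's underside is 4 mm above the deck, 10 mm lower than at the start.
- notch (a point): The open notch cut through the disc's rim: 16 mm wide with parallel sides, 17 mm deep (58 to 75 mm from the axis). This point is on its centre line, 67 mm from the axis, at the plate's underside. Axes as the disc's.
- hub_top (a point): Centre of the flat top of the disc's hub, which is 40 mm across and rises 30 mm above the plate's underside (24 mm above its upper face), on the disc's axis; inside it is a blind socket over the spindle with 1.5 mm play. The place to press.
- rib (a point): Upright rib on the disc's upper face, opposite the notch: 8 mm thick, radial from the hub to 68 mm from the axis, its top edge 28 mm above the plate's underside (22 mm above its upper face). This point is the middle of the top edge, 48 mm from the axis. Axes as the disc's. Push on either flat side.
- bowl: White mixing bowl, 250 mm across, 120 mm high, standing to the left (+y). Origin: centre of its underside. Leave alone.
- mug: White mug, 80 mm across, 90 mm high, beyond the slicer. Origin: centre of its underside. Leave alone.
- onion: Red onion, 66 mm across, 68 mm high, on the wooden chopping board (18 mm thick) to the right (-y). Origin: its underside. Leave alone.
- knife: Kitchen knife about 220 mm long lying on the board. Origin: between handle and blade, underside. Leave alone.
Mind the look-alikes: they are no part of the job. There is more than one size of the slicer; the one meant has the size given above.

How it is judged:
By the outcome, as a careful person would: the job done as asked, in the order asked, and still so for the second after the job is handed in, with the robot touching nothing.
It also fails if it takes over 54 s, if anything falls off the work surface, if the arm or the gripper's body presses on something with over 40 N, if the wrist force passes 120 N, or if a joint passes its speed limit or range.

ROBOT

A 6-joint arm with a two-finger parallel gripper is mounted at the origin on the work surface. World frame = base frame: x ahead of the robot, y to its left, z up, the work surface at z = 0. Lengths are in m, angles in rad, forces in N, time in s.
With the tool pointing down it reaches from about 0.25 to 0.775 m from the base axis. Payload 4 kg.
Tool frame: the origin (TCP) lies between the finger pads; the fingertips stand 11 mm ahead of it and the grasp point (between the pads) lies 8 mm behind it; z points along the fingers, y is the direction in which the jaws open and shut (so a half turn about z gives the same grasp; the last joint's range is limited). The gripper opens to 94 mm and grips with 3 to 60 N. Pads are 16 mm wide; open, the fingers measure 119 mm over their backs; the gripper's body (75 mm by 177 mm) begins 78 mm behind the grasp point.
Start: joints at [1.237, 0.087, 1.371, -0, 1.684, -0.103], TCP at [0.126, 0.535, 0.217] pointing down, gripper open.
Joint ranges: [-3.1, 3.1], [-0.76, 2.03], [0.27, 2.55], [-1.08, 4.22], [0.17, 2.65], [-2.57, 2.57]. Speed limits (rad/s): [2.79, 2.79, 3.14, 3.14, 3.14, 3.14].

INTERFACE

Orientations are given as [roll, pitch, yaw] about the fixed x, y, z axes, in that order (R = Rz(yaw) Ry(pitch) Rx(roll)).
In Python, from bench import get_obs, cams, ticket gives the robot as it stands. The module is installed in compiled form; this text tells all that it offers.
- The arm moves only by the shell command python3 -m crank 'ROWS'. ROWS is JSON, a list of rows, each an object of numbers: "tx", "ty", "tz": the shift along the tool's x, y, z in cm; "twist": the turn about the tool's z in degrees; "grip": the opening, from 0 (shut) to 1 (fully open). In form: [{"tx": .., "ty": .., "tz": .., "twist": .., "grip": ..}, ...]. A call has 1 to 12 rows; each row shifts and turns the commanded pose from where the row before left it, along the tool's axes as they then stand; what a row does not reach is not made up. A row lasts 1/8 s, in which the tool goes at most 62.5 mm and 10.7 degrees, less where a joint would pass 70% of its speed; a pose out of reach is approached as far as the arm can. A call is refused whole if a number of a shift passes 6.25 or a number of a turn 10.7, either way. A call with a gripper value outside its range is refused whole. The fingers move at their own pace and stop on an object; the grip force is fixed at half the most. Time passes only in rows, so rows that do not move let the fingers close. It gives the time, the measured TCP pose, the force and the opening at its end, in the units of the state.
- get_obs(): the state, without advancing time (a new reading comes with each control period).
- cams.snapshot(name): name is "side" or "top"; returns a dict with "frame" (420x560x3 uint8, red, green, blue), "intrinsics" (3x3 intrinsics, pixels), "R" (3x3) and "t" (3): a world point X has camera coordinates R X + t. Camera axes: x right, y down, z forward; pixel columns grow to the right and rows downward; lengths in m; the calibration is good to about 2 mm. A picture is of the moment at which its call begins. There is no depth.
- ticket.close_job(): hands the job in, once; it reports no verdict.
Trained networks look in a picture, given as the dict that the camera call returned (one of the last four; its "shot" number tells which), for a name from the list of things; names that differ only in an ending like _2 or _b are one class to them, and where a whole thing is asked for, a point or a joint stands for the part that bears it (a point fixed in the world has none). Each returns a list of dicts, best first, with "conf" (0 to 1); they miss things now and then, are a little off and sometimes report something else, mostly with a low value. They report only what shows in the picture. A call takes as long as a camera call. They do not tell look-alikes from the thing itself.
- cams.outline_of(picture, query): "region" (420x560 bool, what is visible of it) and "centre" ([column, row] in pixels, amid what is visible of it).
The state is a dict: "time": time; "joint_positions": joint angles; "qvel": joint speeds; "joint_torque": joint torques, N m; "tool_pos": TCP position; "ee_rot": TCP orientation; "wrist_force": force on the tool from outside, world axes, zero at the start; "wrist_torque": the same for the moment, N m; "width": finger opening in m.
Only numpy, scipy, OpenCV 4.12 (cv2) and the standard library are available. Lean on these libraries where they do the work, as an engineer would, in place of code of your own. Each camera call takes 0.05 s, during which the arm holds its last target.

## Working session

There is one attempt and no reset: what is moved stays moved. The work goes in short steps, Python scripts to look and compute and a shell command to move; the robot and the scene stay as the last step left them, time stands still between calls to the robot, and variables do not carry over. Pictures are saved under pics/ and viewed, and the job is handed in when it is done.

```bash
mkdir -p pics; python3 - <<'E'
from bench import get_obs,cams
import cv2,numpy as np,pickle
o=get_obs();print(o['time'],o['tool_pos'],o['ee_rot'],o['width'])
for n in('top','side'):
    p=cams.snapshot(n);cv2.imwrite(f'pics/{n}0.png',p['frame'][:,:,::-1])
    print(n,p['intrinsics'].tolist(),p['R'].round(4).tolist(),p['t'].round(4).tolist())
    for q in('slicer','disc','pin','notch','hub_top','rib'):
        for d in cams.outline_of(p,q)[:3]: 
            ys,xs=np.where(d['region']); print(q,round(d['conf'],2),np.round(d['centre'],1),xs.min(),xs.max(),ys.min(),ys.max(),len(xs))
E
```

```text
0.0 [0.12564373 0.5349194  0.21529965] [-3.13938990e+00 -1.90928103e-04  2.91080075e+00] 0.09396425998500327
top [[388.74536449820965, 0.0, 270.75977374522216], [0.0, 388.74536449820965, 215.42381955203135], [0.0, 0.0, 1.0]] [[-0.0198, -0.9998, 0.0031], [-0.9721, 0.0185, -0.234], [0.2339, -0.0076, -0.9722]] [0.0138, 0.6579, 0.9638]
slicer 0.76 [220.4 177.8] 192 247 147 204 2557
slicer 0.6 [266.1 280.5] 203 283 231 316 2489
disc 0.6 [242.7 272.4] 213 271 241 299 2705
pin 0.59 [217.7 175.2] 191 248 147 205 2616
pin 0.56 [262.4 278.8] 203 283 231 315 2462
notch 0.6 [242.9 270.4] 213 272 240 299 2720
hub_top 0.91 [243.3 269.3] 213 271 241 299 2693
rib 0.57 [240.6 266. ] 213 271 241 299 2672
side [[378.8829068638661, 0.0, 281.7543594051872], [0.0, 378.8829068638661, 208.31878818764264], [0.0, 0.0, 1.0]] [[-0.9694, -0.2453, 0.0105], [-0.1575, 0.5884, -0.7931], [0.1884, -0.7705, -0.609]] [0.6203, 0.1833, 1.0634]
slicer 0.83 [218.4 247.9] 190 246 225 275 2338
slicer 0.79 [319.2 259.1] 282 360 217 284 2717
disc 0.65 [320.6 233.2] 293 346 216 252 1525
pin 0.9 [217.9 248.9] 189 246 225 275 2416
pin 0.84 [320.5 255.9] 282 361 217 284 2711
notch 0.21 [284.9 339.4] 228 351 283 398 11000
hub_top 0.97 [323.8 232.9] 294 347 216 253 1589
rib 0.56 [317.8 237.3] 293 347 216 253 1595
```

```bash
python3 - <<'E'
import cv2,numpy as np
a=cv2.imread('pics/top0.png');b=cv2.imread('pics/side0.png')
cv2.imwrite('pics/full.png',cv2.resize(np.hstack([a,b]),(800,300)))
c=cv2.resize(a[215:325,190:300],(400,400),interpolation=cv2.INTER_CUBIC)
d=cv2.resize(b[195:305,265:375],(400,400),interpolation=cv2.INTER_CUBIC)
cv2.imwrite('pics/crop.png',np.hstack([c,d]))
E
```

```text
(no output)
```

View pics/top0.png

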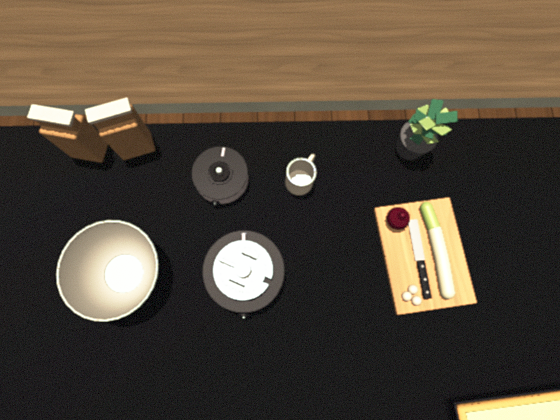

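View pics/side0.png

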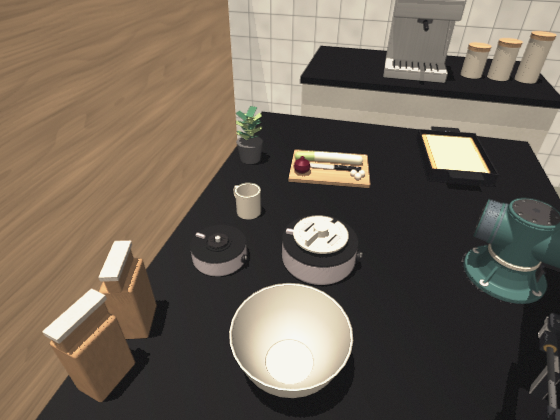

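View pics/crop.png

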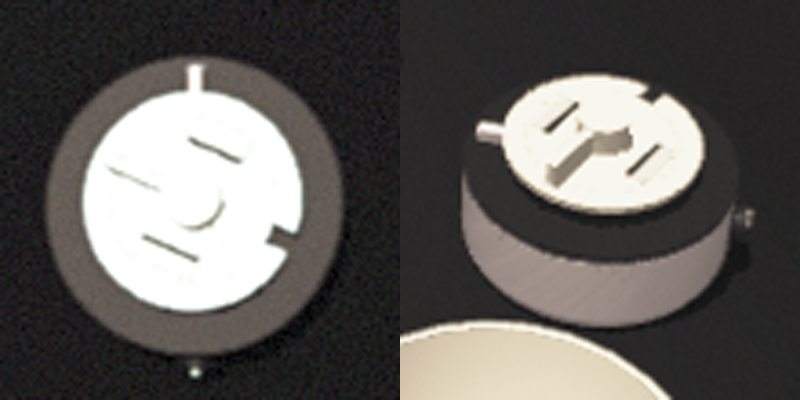

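Two slicers: the big one at top px (243,271) / side (319,255), carrying the white disc, and a small one at top (220,177) / side (218,248) with no disc. The big one appears to be the one meant, because it carries the disc, with the notch at crop (278,238) and the pin bar at crop (195,78). I'll check the size metrically in rectified views.

```bash
cat > h.py <<'E'
import numpy as np,cv2
def H(p,z,c,s=1500,N=400):
    # map rectified px (u right=-y, v down=-x) -> image
    K,R,t=map(np.array,(p['intrinsics'],p['R'],p['t']))
    # world = [c0-(v-N/2)/s, c1-(u-N/2)/s, z]
    A=np.array([[0,-1/s,c[0]+N/2/s],[-1/s,0,c[1]+N/2/s],[0,0,z],[0,0,1.]])
    return K@np.hstack([R,t[:,None]])@A
def rect(p,z,c,s=1500,N=400):
    return cv2.warpPerspective(np.ascontiguousarray(p['frame'][:,:,::-1]),H(p,z,c,s,N),(N,N),flags=cv2.INTER_CUBIC|cv2.WARP_INVERSE_MAP)
def back(p,uv,z):
    K,R,t=map(np.array,(p['intrinsics'],p['R'],p['t']))
    d=R.T@np.linalg.inv(K)@np.array([uv[0],uv[1],1.]);o=-R.T@t
    return o+d*(z-o[2])/d[2]
def proj(p,X):
    K,R,t=map(np.array,(p['intrinsics'],p['R'],p['t']));x=K@(R@np.array(X)+t);return x[:2]/x[2]
E
python3 - <<'E'
from bench import cams
from h import *
im=[]
c=None
for n in('top','side'):
    p=cams.snapshot(n)
    # white disc
    g=p['frame'].astype(int).min(2)
    m=np.zeros((420,560),np.uint8)
    b=(slice(215,325),slice(190,300)) if n=='top' else (slice(210,260),slice(288,352))
    m[b]=(g[b]>110)
    if c is None: c=back(p,(243,271),0.1)[:2]
    r=rect(p,0.100,c); im.append(r)
    g=r.min(2).astype(np.uint8)
    mm=(g>110).astype(np.uint8)
    k,l,st,ce=cv2.connectedComponentsWithStats(mm)
    i=1+np.argmax(st[1:,4]);cn,_=cv2.findContours((l==i).astype(np.uint8),0,1)
    (x,y),rad=cv2.minEnclosingCircle(max(cn,key=cv2.contourArea))
    print(n,c,'disc centre',c[0]-(y-200)/1500,c[1]-(x-200)/1500,'rad',rad/1500,st[i])
    for q in('slicer',):
        for d in cams.outline_of(p,q)[:2]:
            ys,xs=np.where(d['region']);row=int(np.median(ys))
            print(q,d['centre'],np.linalg.norm(back(p,(xs.min(),row),.08)-back(p,(xs.max()+1,row),.08)))
cv2.imwrite('pics/rect.png',np.hstack(im))
E
```

```text
top [0.50930348 0.07434829] disc centre 0.5236368101422557 0.07501495710784835 rad 0.087255126953125 [   82    48   233   262 42764]
slicer [264.6, 282.0] 0.20874134224679045
side [0.50930348 0.07434829] disc centre 0.5228318886741568 0.07547045230641607 rad 0.086208984375 [   81    52   236   258 41383]
slicer [320.7, 259.0] 0.211257385775211
slicer [216.5, 248.7] 0.15457290941507373
```

View pics/rect.png

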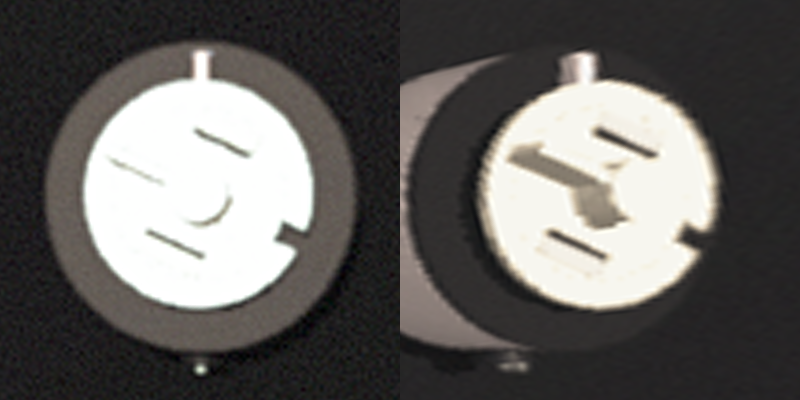

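Size confirmed: the one with the disc measures 0.21 m across, while the other is 0.155 m. The axis is at about (0.513, 0.075). The notch bears about -115°, the rib about +65° and the pin about -1°. I need about +114° CCW, pushing the rib on its clockwise side. First I go over with the gripper shut.

```bash
python3 -m crank '[{"tx":-2.6,"ty":-1.6,"grip":0},{"tx":-2.6,"ty":-1.6,"grip":0},{"tx":-2.6,"ty":-1.6,"grip":0},{"tx":-2.6,"ty":-1.6,"grip":0},{"tx":-2.6,"ty":-1.6,"grip":0},{"tx":-2.6,"ty":-1.6,"grip":0},{"tx":-2.6,"ty":-1.6,"grip":0},{"tx":-2.6,"ty":-1.6,"grip":0},{"tx":-2.6,"ty":-1.6,"grip":0},{"tx":-2.6,"ty":-1.6,"grip":0},{"tx":-2.6,"ty":-1.6,"grip":0},{"tx":-2.6,"ty":-1.6,"grip":0}]'
python3 -m crank '[{"tx":-2.6,"ty":-1.6,"grip":0},{"tx":-2.6,"ty":-1.6,"grip":0},{"tx":-2.6,"ty":-1.6,"grip":0},{"tx":-2.6,"ty":-1.6,"grip":0},{"tx":-2.6,"ty":-1.6,"grip":0},{"tx":-2.6,"ty":-1.6,"grip":0},{"tx":-2.6,"ty":-1.6,"grip":0},{"grip":0}]'
python3 -m crank '[{"twist":10.2,"grip":0},{"twist":10.2,"grip":0},{"twist":10.2,"grip":0},{"twist":10.2,"grip":0},{"twist":10.2,"grip":0},{"twist":10.2,"grip":0},{"twist":10.2,"grip":0},{"twist":10.2,"grip":0},{"twist":10.2,"grip":0},{"twist":10.2,"grip":0},{"grip":0},{"grip":0}]'
```

```text
invalid input at $[0]: expected keys tx, ty, tz, twist, grip
invalid input at $[0]: expected keys tx, ty, tz, twist, grip
invalid input at $[0]: expected keys tx, ty, tz, twist, grip
```

All keys are required.

```bash
python3 -m crank '[{"tx":-2.6,"ty":-1.6,"tz":0,"twist":0,"grip":0},{"tx":-2.6,"ty":-1.6,"tz":0,"twist":0,"grip":0},{"tx":-2.6,"ty":-1.6,"tz":0,"twist":0,"grip":0},{"tx":-2.6,"ty":-1.6,"tz":0,"twist":0,"grip":0},{"tx":-2.6,"ty":-1.6,"tz":0,"twist":0,"grip":0},{"tx":-2.6,"ty":-1.6,"tz":0,"twist":0,"grip":0},{"tx":-2.6,"ty":-1.6,"tz":0,"twist":0,"grip":0},{"tx":-2.6,"ty":-1.6,"tz":0,"twist":0,"grip":0},{"tx":-2.6,"ty":-1.6,"tz":0,"twist":0,"grip":0},{"tx":-2.6,"ty":-1.6,"tz":0,"twist":0,"grip":0},{"tx":-2.6,"ty":-1.6,"tz":0,"twist":0,"grip":0},{"tx":-2.6,"ty":-1.6,"tz":0,"twist":0,"grip":0}]'
python3 -m crank '[{"tx":-2.6,"ty":-1.6,"tz":0,"twist":0,"grip":0},{"tx":-2.6,"ty":-1.6,"tz":0,"twist":0,"grip":0},{"tx":-2.6,"ty":-1.6,"tz":0,"twist":0,"grip":0},{"tx":-2.6,"ty":-1.6,"tz":0,"twist":0,"grip":0},{"tx":-2.6,"ty":-1.6,"tz":0,"twist":0,"grip":0},{"tx":-2.6,"ty":-1.6,"tz":0,"twist":0,"grip":0},{"tx":-2.6,"ty":-1.6,"tz":0,"twist":0,"grip":0},{"tx":0,"ty":0,"tz":0,"twist":0,"grip":0}]'
python3 -m crank '[{"tx":0,"ty":0,"tz":0,"twist":10.2,"grip":0},{"tx":0,"ty":0,"tz":0,"twist":10.2,"grip":0},{"tx":0,"ty":0,"tz":0,"twist":10.2,"grip":0},{"tx":0,"ty":0,"tz":0,"twist":10.2,"grip":0},{"tx":0,"ty":0,"tz":0,"twist":10.2,"grip":0},{"tx":0,"ty":0,"tz":0,"twist":10.2,"grip":0},{"tx":0,"ty":0,"tz":0,"twist":10.2,"grip":0},{"tx":0,"ty":0,"tz":0,"twist":10.2,"grip":0},{"tx":0,"ty":0,"tz":0,"twist":10.2,"grip":0},{"tx":0,"ty":0,"tz":0,"twist":10.2,"grip":0},{"tx":0,"ty":0,"tz":0,"twist":0,"grip":0}]'
```

```text
time: 2.4
tool_pos: [0.3863, 0.2764, 0.2166]
ee_rot: [3.141, 0.0, 2.911]
wrist_force: [0.5, -0.3, 1.2]
width: 0.0007
time: 3.4
tool_pos: [0.538, 0.1252, 0.216]
ee_rot: [-3.141, -0.001, 2.908]
wrist_force: [-0.0, 0.4, -0.0]
width: 0.0006
time: 4.78
tool_pos: [0.5366, 0.1273, 0.2166]
ee_rot: [-3.141, -0.0, 1.134]
wrist_force: [-0.4, -0.4, 0.6]
width: 0.0006
```

```bash
python3 -m crank '[{"tx":-0.75,"ty":2.7,"tz":0,"twist":0,"grip":0},{"tx":0,"ty":0,"tz":2.5,"twist":0,"grip":0},{"tx":0,"ty":0,"tz":2.5,"twist":0,"grip":0},{"tx":0,"ty":0,"tz":2.5,"twist":0,"grip":0},{"tx":0,"ty":0,"tz":0,"twist":0,"grip":0},{"tx":0,"ty":0,"tz":0,"twist":0,"grip":0}]'
python3 - <<'E'
from bench import cams,get_obs
from h import *
o=get_obs();print(o['tool_pos'])
im=[]
for n in('top','side'):
    p=cams.snapshot(n)
    f=np.ascontiguousarray(p['frame'][:,:,::-1]);x,y=(190,215) if n=='top' else (265,195)
    im.append(cv2.resize(f[y:y+110,x:x+110],(400,400),interpolation=cv2.INTER_CUBIC))
cv2.imwrite('pics/c1.png',np.hstack(im))
E
```

```text
time: 5.52
tool_pos: [0.5588, 0.1086, 0.1426]
ee_rot: [3.14, -0.001, 1.132]
wrist_force: [-0.1, 0.3, 0.8]
width: 0.0004
[0.55878471 0.108556   0.14264385]
```

View pics/c1.png

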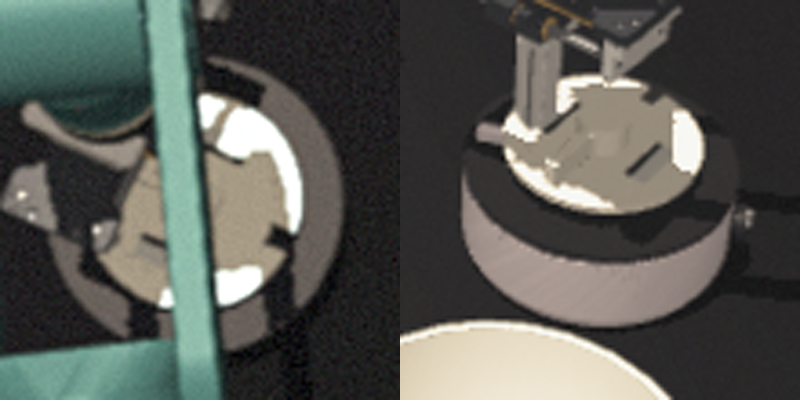

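```bash
python3 - <<'E'
from bench import cams,get_obs
from h import *
p=cams.snapshot('side');T=get_obs()['tool_pos']
ty=np.array([.906,-.423,0]);tx=np.array([.423,.906,0])
f=lambda X:((proj(p,X)-[265,195])*3.636+[400,0]).round()
for s in(-1,1):
  for r in (-1,1): print('body',f(T+s*.0885*ty+r*.0375*tx+[0,0,.086]),'tip',f(T+s*.0125*ty+r*.008*tx-[0,0,.011]))
E
```

```text
body [679.  40.] tip [554. 124.]
body [616.  94.] tip [541. 135.]
body [473. -53.] tip [527. 110.]
body [406.  -9.] tip [513. 121.]
```

The side view shows the closed fingers on the rib's clockwise side, with the tip at crop (535,125) and the gripper body at (640,50), where I computed it would be. I'll go down, make contact and push along the arc.

```bash
python3 -m crank '[{"tx":0,"ty":0,"tz":1.4,"twist":0,"grip":0},{"tx":0,"ty":0,"tz":1.3,"twist":0,"grip":0},{"tx":0,"ty":0,"tz":0,"twist":0,"grip":0},{"tx":0,"ty":-0.5,"tz":0,"twist":0,"grip":0},{"tx":0,"ty":-0.4,"tz":0,"twist":0,"grip":0},{"tx":0,"ty":-0.2,"tz":0,"twist":0,"grip":0},{"tx":0,"ty":0,"tz":0,"twist":0,"grip":0}]'
python3 -m crank '[{"tx":0.12,"ty":-0.44,"tz":0,"twist":-5,"grip":0},{"tx":0.12,"ty":-0.44,"tz":0,"twist":-5,"grip":0},{"tx":0.12,"ty":-0.44,"tz":0,"twist":-5,"grip":0},{"tx":0.12,"ty":-0.44,"tz":0,"twist":-5,"grip":0},{"tx":0.12,"ty":-0.44,"tz":0,"twist":-5,"grip":0},{"tx":0.12,"ty":-0.44,"tz":0,"twist":-5,"grip":0}]'
python3 - <<'E'
from bench import cams,get_obs
from h import *
o=get_obs();print(o['tool_pos'],o['wrist_force'])
im=[]
for n in('top','side'):
    p=cams.snapshot(n)
    f=np.ascontiguousarray(p['frame'][:,:,::-1]);x,y=(190,215) if n=='top' else (265,195)
    im.append(cv2.resize(f[y:y+110,x:x+110],(400,400),interpolation=cv2.INTER_CUBIC))
cv2.imwrite('pics/c2.png',np.hstack(im))
E
```

```text
time: 6.55
tool_pos: [0.5484, 0.113, 0.1148]
ee_rot: [3.141, -0.0, 1.131]
wrist_force: [0.2, -0.2, 1.0]
width: 0.0003
time: 7.3
tool_pos: [0.5249, 0.1255, 0.1147]
ee_rot: [3.14, 0.0, 1.657]
wrist_force: [0.7, 0.5, -0.1]
width: 0.0003
[0.52489404 0.12553626 0.11474912] [ 0.69272753  0.47015737 -0.06472178]
```

View pics/c2.png

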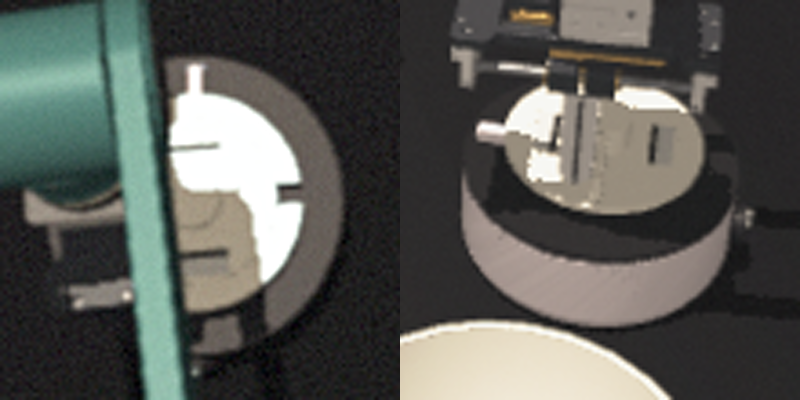

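The disc has turned along: the notch is at crop (290,192), about -88°. I'll continue.

```bash
python3 -m crank '[{"tx":0.12,"ty":-0.44,"tz":0,"twist":-5,"grip":0},{"tx":0.12,"ty":-0.44,"tz":0,"twist":-5,"grip":0},{"tx":0.12,"ty":-0.44,"tz":0,"twist":-5,"grip":0},{"tx":0.12,"ty":-0.44,"tz":0,"twist":-5,"grip":0},{"tx":0.12,"ty":-0.44,"tz":0,"twist":-5,"grip":0},{"tx":0.12,"ty":-0.44,"tz":0,"twist":-5,"grip":0},{"tx":0.12,"ty":-0.44,"tz":0,"twist":-5,"grip":0},{"tx":0.12,"ty":-0.44,"tz":0,"twist":-5,"grip":0},{"tx":0.12,"ty":-0.44,"tz":0,"twist":-5,"grip":0},{"tx":0.12,"ty":-0.44,"tz":0,"twist":-5,"grip":0},{"tx":0.12,"ty":-0.44,"tz":0,"twist":-5,"grip":0},{"tx":0.12,"ty":-0.44,"tz":0,"twist":-5,"grip":0}]'
python3 -m crank '[{"tx":0.12,"ty":-0.44,"tz":0,"twist":-5,"grip":0},{"tx":0.12,"ty":-0.44,"tz":0,"twist":-5,"grip":0},{"tx":0.12,"ty":-0.44,"tz":0,"twist":-5,"grip":0},{"tx":0,"ty":0,"tz":0,"twist":0,"grip":0}]'
cat > look.py <<'E'
import sys
from bench import cams,get_obs
from h import *
o=get_obs();print(o['time'],o['tool_pos'],o['wrist_force'],o['joint_positions'].round(2) if hasattr(o['joint_positions'],'round') else o['joint_positions'])
im=[]
for n in('top','side'):
    p=cams.snapshot(n);cv2.imwrite(f'pics/{sys.argv[1]}_{n}.png',p['frame'][:,:,::-1])
    np.savez(f'{sys.argv[1]}_{n}.npz',**{k:p[k] for k in('frame','intrinsics','R','t')})
    im.append(rect(p,0.100,(.513,.075),2000,400))
cv2.imwrite(f'pics/{sys.argv[1]}.png',np.hstack(im))
E
python3 look.py c3
```

```text
time: 8.9
tool_pos: [0.4749, 0.1103, 0.1147]
ee_rot: [3.141, 0.001, 2.702]
wrist_force: [0.5, 0.2, -0.5]
width: 0.0002
time: 9.4
tool_pos: [0.4668, 0.099, 0.1147]
ee_rot: [3.141, 0.0, 2.96]
wrist_force: [0.4, -0.2, 0.2]
width: 0.0007
9.4 [0.46680534 0.09901194 0.11467634] [ 0.39986049 -0.24256011  0.19835723] [ 0.09 -0.03  1.7   0.    1.48 -1.3 ]
```

View pics/c3.png

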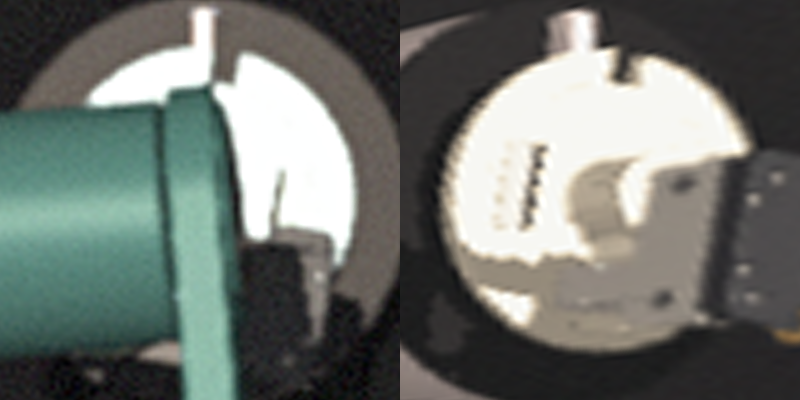

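The notch centre is at rectified (226,68) and the pin at (203,40), so about 10° remains. I'll go 8° and measure again.

```bash
python3 -m crank '[{"tx":0.1,"ty":-0.35,"tz":0,"twist":-4,"grip":0},{"tx":0.1,"ty":-0.35,"tz":0,"twist":-4,"grip":0},{"tx":0,"ty":0,"tz":0,"twist":0,"grip":0},{"tx":0,"ty":0,"tz":0,"twist":0,"grip":0}]'
python3 look.py c4
python3 - <<'E'
from h import *
im=[]
for n in('top','side'):
    p=np.load(f'c4_{n}.npz')
    for z in(.1,.093):
        r=rect(p,z,(.583,.075),6000,400)
        cv2.line(r,(200,0),(200,399),(0,255,0),1);im.append(cv2.resize(r[:,100:340],(200,333)))
cv2.imwrite('pics/c4z.png',np.hstack(im))
E
```

```text
time: 10.0
tool_pos: [0.4637, 0.0926, 0.1145]
ee_rot: [3.142, -0.0, 3.101]
wrist_force: [-0.2, 0.6, 0.7]
width: 0.0004
10.0 [0.46371838 0.09263795 0.11445382] [-0.20824298  0.62925746  0.74040842] [ 0.08 -0.04  1.71  0.    1.48 -1.45]
```

View pics/c4z.png

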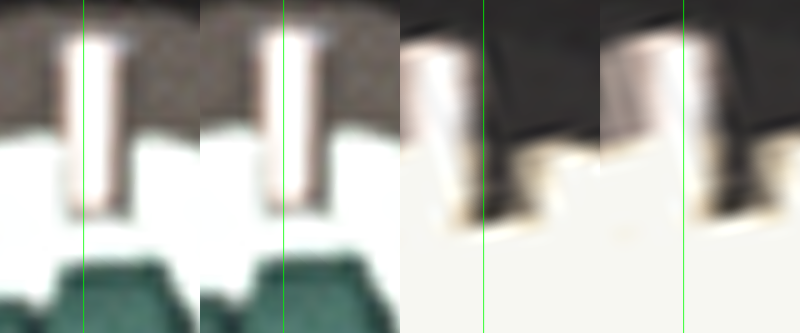

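View pics/c4.png

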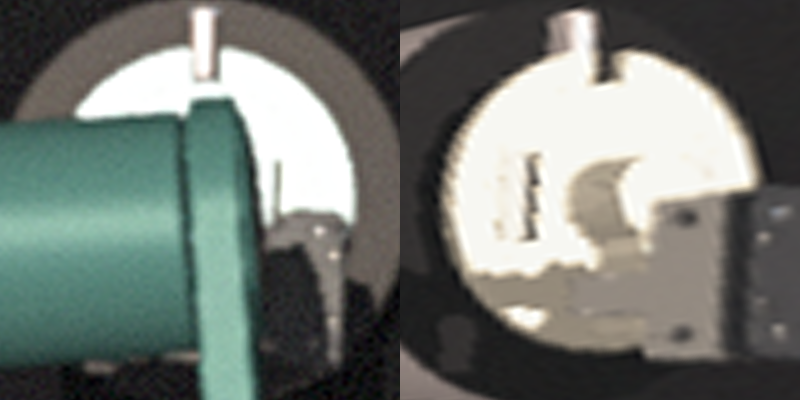

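The networks don't return the notch itself, so I measured it in the rectified views. In z=0.1 the notch centre is about 99 (top) and 100 (side). In z=0.093 the pin centre is about 90 and 88. That is 2 mm, so about 1.7° more.

```bash
python3 -m crank '[{"tx":0.03,"ty":-0.15,"tz":0,"twist":-1.7,"grip":0},{"tx":0,"ty":0,"tz":0,"twist":0,"grip":0},{"tx":0,"ty":0,"tz":0,"twist":0,"grip":0}]'
python3 -m crank '[{"tx":0,"ty":0.6,"tz":0,"twist":0,"grip":0},{"tx":0,"ty":0.9,"tz":0,"twist":0,"grip":0},{"tx":0,"ty":0,"tz":-3,"twist":0,"grip":0},{"tx":0,"ty":0,"tz":-4,"twist":0,"grip":0},{"tx":-5,"ty":0,"tz":-4,"twist":0,"grip":0},{"tx":6,"ty":0,"tz":0,"twist":0,"grip":0},{"tx":6,"ty":0,"tz":0,"twist":0,"grip":0},{"tx":6,"ty":0,"tz":0,"twist":0,"grip":0},{"tx":0,"ty":0,"tz":0,"twist":0,"grip":0}]'
python3 look.py c5
python3 - <<'E'
from h import *
im=[]
for n in('top','side'):
    p=np.load(f'c5_{n}.npz')
    for z in(.1,.093):
        r=rect(p,z,(.583,.075),6000,400)
        cv2.line(r,(200,0),(200,399),(0,255,0),1);im.append(cv2.resize(r[:,100:340],(200,333)))
cv2.imwrite('pics/c5z.png',np.hstack(im))
E
```

```text
time: 10.48
tool_pos: [0.4633, 0.0911, 0.1145]
ee_rot: [3.141, 0.0, 3.132]
wrist_force: [0.6, -0.3, 0.2]
width: 0.0005
time: 11.6
tool_pos: [0.3297, 0.1078, 0.2239]
ee_rot: [3.141, 0.002, 3.134]
wrist_force: [0.7, -0.6, 0.6]
width: 0.0005
11.6 [0.32971492 0.10776013 0.22394477] [ 0.72997478 -0.55494222  0.64811891] [ 0.15 -0.38  1.77  0.    1.76 -1.41]
```

View pics/c5z.png

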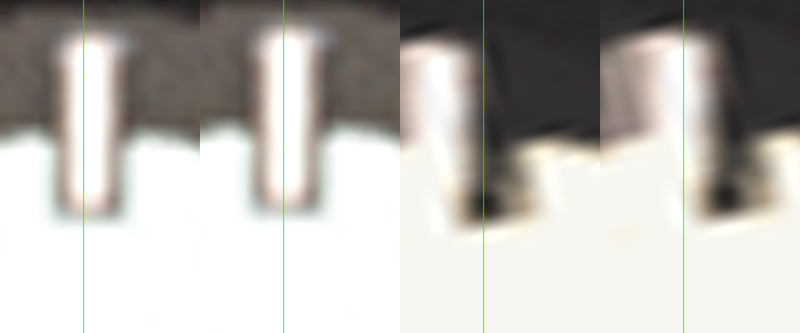

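View pics/c5.png

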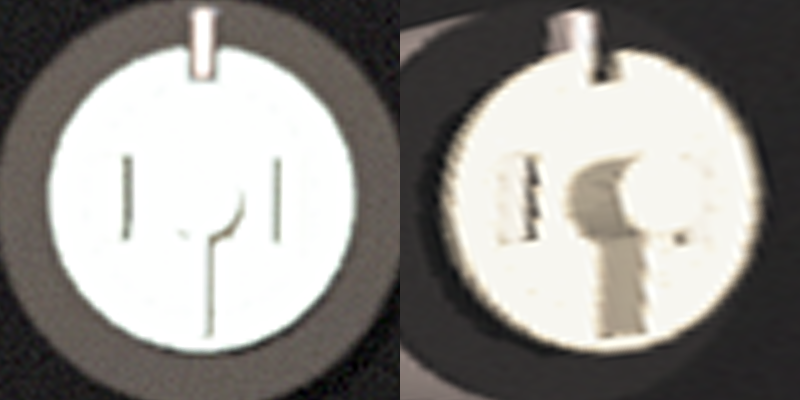

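From the top, the pin (62..118) now sits centred in the notch (55..125). Next I move over the hub and press.

```bash
python3 -m crank '[{"tx":-5,"ty":-1,"tz":0,"twist":0,"grip":0},{"tx":-5,"ty":-1,"tz":0,"twist":0,"grip":0},{"tx":-5,"ty":-1,"tz":0,"twist":0,"grip":0},{"tx":-3.3,"ty":-0.3,"tz":0,"twist":0,"grip":0},{"tx":0,"ty":0,"tz":0,"twist":0,"grip":0},{"tx":0,"ty":0,"tz":3,"twist":0,"grip":0},{"tx":0,"ty":0,"tz":3,"twist":0,"grip":0},{"tx":0,"ty":0,"tz":2,"twist":0,"grip":0},{"tx":0,"ty":0,"tz":0,"twist":0,"grip":0},{"tx":0,"ty":0,"tz":0,"twist":0,"grip":0}]'
```

```text
time: 12.95
tool_pos: [0.5153, 0.0727, 0.1446]
ee_rot: [3.141, 0.001, 3.133]
wrist_force: [-0.2, 0.7, -0.2]
width: 0.0005
```

```bash
python3 -m crank '[{"tx":0.2,"ty":0.15,"tz":0,"twist":0,"grip":0},{"tx":0,"ty":0,"tz":0.6,"twist":0,"grip":0},{"tx":0,"ty":0,"tz":0.3,"twist":0,"grip":0},{"tx":0,"ty":0,"tz":0,"twist":0,"grip":0}]'
python3 -m crank '[{"tx":0,"ty":0,"tz":0.1,"twist":0,"grip":0},{"tx":0,"ty":0,"tz":0.1,"twist":0,"grip":0},{"tx":0,"ty":0,"tz":0.1,"twist":0,"grip":0},{"tx":0,"ty":0,"tz":0,"twist":0,"grip":0}]'
```

```text
time: 13.45
tool_pos: [0.5129, 0.0741, 0.1345]
ee_rot: [3.141, 0.0, 3.132]
wrist_force: [-0.5, 0.9, -0.3]
width: 0.0005
time: 13.95
tool_pos: [0.513, 0.0741, 0.1325]
ee_rot: [3.141, 0.001, 3.132]
wrist_force: [-2.2, 0.6, 4.9]
width: 0.0003
```

```bash
python3 -m crank '[{"tx":0,"ty":0,"tz":0.1,"twist":0,"grip":0},{"tx":0,"ty":0,"tz":0.1,"twist":0,"grip":0},{"tx":0,"ty":0,"tz":0,"twist":0,"grip":0}]'
python3 -m crank '[{"tx":0,"ty":0,"tz":0.1,"twist":0,"grip":0},{"tx":0,"ty":0,"tz":0.1,"twist":0,"grip":0},{"tx":0,"ty":0,"tz":0,"twist":0,"grip":0}]'
```

```text
time: 14.32
tool_pos: [0.513, 0.0741, 0.1306]
ee_rot: [3.141, 0.001, 3.132]
wrist_force: [-2.8, -0.5, 5.8]
width: 0.0003
time: 14.7
tool_pos: [0.513, 0.0741, 0.1285]
ee_rot: [3.141, 0.001, 3.132]
wrist_force: [-1.5, 0.7, 5.7]
width: 0.0004
```

Sliding at 5.8 N, so the collar is moving and the pin is not in the way.

```bash
python3 -m crank '[{"tx":0,"ty":0,"tz":0.1,"twist":0,"grip":0},{"tx":0,"ty":0,"tz":0.1,"twist":0,"grip":0},{"tx":0,"ty":0,"tz":0,"twist":0,"grip":0}]'
python3 -m crank '[{"tx":0,"ty":0,"tz":0.1,"twist":0,"grip":0},{"tx":0,"ty":0,"tz":0.1,"twist":0,"grip":0},{"tx":0,"ty":0,"tz":0,"twist":0,"grip":0}]'
```

```text
time: 15.08
tool_pos: [0.513, 0.0741, 0.1266]
ee_rot: [3.141, 0.001, 3.132]
wrist_force: [-2.4, -0.5, 5.0]
width: 0.0003
time: 15.45
tool_pos: [0.513, 0.0742, 0.1252]
ee_rot: [3.141, 0.001, 3.133]
wrist_force: [-3.7, -0.4, 7.8]
width: 0.0003
```

```bash
python3 -m crank '[{"tx":0,"ty":0,"tz":0.1,"twist":0,"grip":0},{"tx":0,"ty":0,"tz":0,"twist":0,"grip":0},{"tx":0,"ty":0,"tz":0,"twist":0,"grip":0}]'
python3 -m crank '[{"tx":0,"ty":0,"tz":0.1,"twist":0,"grip":0},{"tx":0,"ty":0,"tz":0,"twist":0,"grip":0},{"tx":0,"ty":0,"tz":0,"twist":0,"grip":0}]'
```

```text
time: 15.82
tool_pos: [0.5131, 0.0741, 0.1252]
ee_rot: [3.141, 0.001, 3.133]
wrist_force: [-4.8, -0.5, 11.4]
width: 0.0007
time: 16.2
tool_pos: [0.5131, 0.0741, 0.1252]
ee_rot: [3.141, 0.002, 3.133]
wrist_force: [-6.3, 0.0, 14.8]
width: 0.0003
```

It came to a hard stop at TCP 0.1252, so the hub top is at 0.114, exactly 10 mm down. I'll retract straight up, move away and look.

```bash
python3 -m crank '[{"tx":0,"ty":0,"tz":-0.5,"twist":0,"grip":0},{"tx":0,"ty":0,"tz":-1,"twist":0,"grip":0},{"tx":0,"ty":0,"tz":-4,"twist":0,"grip":0},{"tx":0,"ty":0,"tz":-5,"twist":0,"grip":0},{"tx":5,"ty":0,"tz":0,"twist":0,"grip":0},{"tx":5,"ty":0,"tz":0,"twist":0,"grip":0},{"tx":5,"ty":0,"tz":0,"twist":0,"grip":0},{"tx":4,"ty":0,"tz":0,"twist":0,"grip":0},{"tx":0,"ty":0,"tz":0,"twist":0,"grip":0},{"tx":0,"ty":0,"tz":0,"twist":0,"grip":0}]'
python3 look.py c6
python3 - <<'E'
from h import *
im=[]
for n in('c5','c6'):
    f=np.load(f'{n}_side.npz')['frame'][:,:,::-1]
    im.append(cv2.resize(f[195:305,265:375],(400,400),interpolation=cv2.INTER_CUBIC))
cv2.imwrite('pics/c6s.png',np.hstack(im))
E
```

```text
time: 17.45
tool_pos: [0.3235, 0.0758, 0.2267]
ee_rot: [3.141, 0.001, 3.132]
wrist_force: [0.7, -0.1, 0.8]
width: 0.0005
17.45 [0.32350858 0.07580277 0.22666779] [ 0.70079054 -0.05962258  0.76025446] [ 0.06 -0.42  1.78  0.    1.78 -1.5 ]
```

View pics/c6s.png

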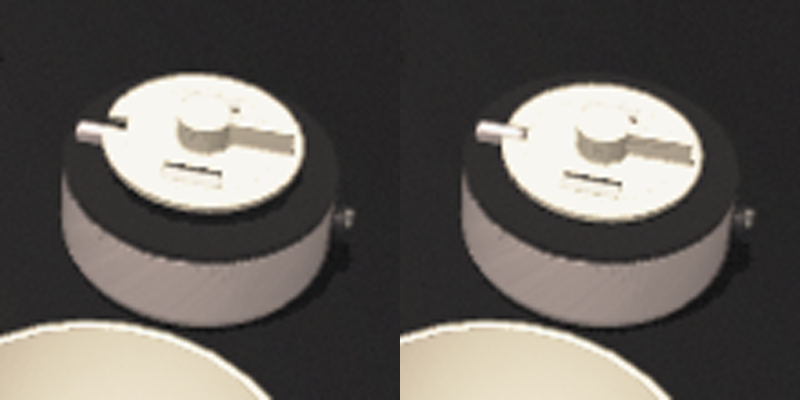

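View pics/c6_top.png

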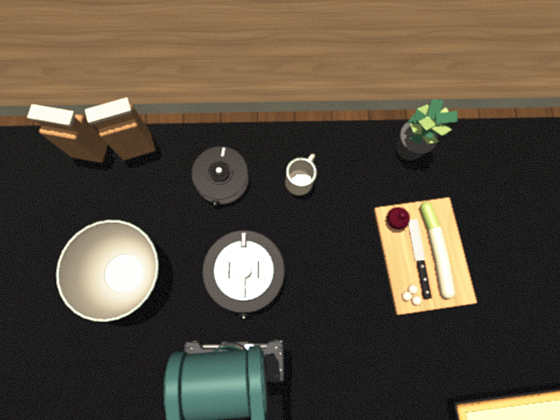

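After pressing (right), the disc lies lower and level, and the pin stands in the notch at crop (505,132). In the top view the bowl, mug, onion and knife are where they were, and the hand is clear.

```bash
python3 -c "
from bench import ticket
print(ticket.close_job())"
```

```text
the job is handed in; nothing more can be done
None
```

The disc is home on the pin of the 210 mm slicer, and the job was handed in at about 17.5 s. I turned it about 114° by its rib with the closed fingertips, then pressed the hub down with the hand centred on it.

- **Seating:** the disc slid down about 10 mm at 5–6 N and then stopped hard. The hub top was at about 0.114 m, and the force rose to about 15 N with no further movement.
- **Pictures afterwards:** the disc is level with the pin in its notch. The bowl, mug, onion and knife look unmoved, and the hand is clear with only sensor noise on the wrist.
- **What didn't agree:** the networks gave no separate outlines for the notch and the pin, so I measured both by eye in rectified pictures. Before pressing, the top view showed the pin centred in the notch. The side view, with the notch's left edge hard to make out, suggested about 2 mm off. The smooth slide to full depth fits the top view.

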